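Brush out the tumbler and photograph its three sides

ROBOT

A 6-joint arm with a two-finger parallel gripper is mounted at the origin on the work surface. World frame = base frame: x ahead of the robot, y to its left, z up, the work surface at z = 0. Lengths are in m, angles in rad, forces in N, time in s.
With the tool pointing down it reaches from about 0.25 to 0.775 m from the base axis. Payload 4 kg.
Tool frame: the origin (TCP) lies midway between the tips of the shut fingers; the grasp point (between the pads) lies 19 mm behind it; z points along the fingers, y is the direction in which the jaws open and shut (so a half turn about z gives the same grasp; the last joint's range is limited). The gripper opens to 94 mm and grips with 3 to 60 N. Pads are 16 mm wide; open, the fingers measure 119 mm over their backs; the gripper's body (75 mm by 177 mm) begins 78 mm behind the grasp point.
Start: joints at [-1.288, 0.087, 1.371, -0, 1.684, -0.103], TCP at [0.207, -0.51, 0.206] pointing down, gripper open.
Joint ranges: [-3.1, 3.1], [-0.76, 2.03], [0.27, 2.55], [-1.08, 4.22], [0.17, 2.65], [-2.57, 2.57]. Speed limits (rad/s): [2.79, 2.79, 3.14, 3.14, 3.14, 3.14].

INTERFACE

Orientations are given as [roll, pitch, yaw] about the fixed x, y, z axes, in that order (R = Rz(yaw) Ry(pitch) Rx(roll)).
In Python, from bench import get_obs, snapshot, ticket gives the robot as it stands.
- The arm moves only by the shell command python3 -m creep 'ROWS' [OPENING]. ROWS is JSON, a list that holds one entry, the list of rows, each a list of 4 numbers: the shift along the tool's x, y, z in mm, then the turn about the tool's z in degrees. A call has 1 to 8 rows; each row shifts and turns the commanded pose from where the row before left it, along the tool's axes as they then stand; what a row does not reach is not made up. A row lasts 1/8 s, in which the tool goes at most 62.5 mm and 10.7 degrees, less where a joint would pass 70% of its speed; a pose out of reach is approached as far as the arm can. A call with a gripper value outside its range is refused whole. OPENING is the opening, from 0 (shut) to 1 (fully open), set as the call begins (- or left out, the last holds). The fingers move at their own pace and stop on an object; the grip force is fixed at half the most. Time passes only in rows, so rows that do not move let the fingers close. It gives the time, the measured TCP pose, the force and the opening at its end, in the units of the state.
- get_obs(): the state, without advancing time (a new reading comes with each control period).
- snapshot(name): name is "scene" or "side" or "wrist"; returns a dict with "color" (384x512x3 uint8, red, green, blue), "depth" (384x512 float32, m along the optical axis (not along the pixel's ray), 0 where there is no reading), "fx", "fy", "cx", "cy" (pixels), "extrinsics" (4x4, takes a point from world to camera coordinates). Camera axes: x right, y down, z forward; pixel columns grow to the right and rows downward; lengths in m; the calibration is good to about 2 mm. A picture is of the moment at which its call begins.
- ticket.close_job(): hands the job in, once; it reports no verdict.
The state is a dict: "time": time; "joint_positions": joint angles; "qvel": joint speeds; "joint_torque": joint torques, N m; "tool_pos": TCP position; "ee_rot": TCP orientation; "wrist_force": force on the tool from outside, world axes, zero at the start; "wrist_torque": the same for the moment, N m; "width": finger opening in m.
Only numpy, scipy, OpenCV 4.12 (cv2) and the standard library are available. Lean on these libraries where they do the work, as an engineer would, in place of code of your own. Each camera call takes 0.05 s, during which the arm holds its last target. There are 200 camera calls.

TASK

Scrub the inside of the striped tumbler with the bottle brush, going right down to the bottom twice and drawing the brush most of the way up in between, then stand the brush back in its holder. Next lift the tumbler and hold it upright over the round mat, its middle level with the phone's lens, and turn its stripes squarely to the lens one after another, first red, then yellow, then blue, keeping each one still for about a second. Finally stand the tumbler upright in the middle of the cork coaster; never tip it over, do not bump the phone or its board with the arm or gripper, and leave the mug, jar and spatula where they are.

Things in the scene. Friction and masses are not known exactly. Their poses are not given: they have to be found in the camera images.
- cup: The tumbler: straight white open cup, 62 mm outside and 56 mm inside diameter, 130 mm tall, inner floor 5 mm up, about 160 g, loose, upright at any yaw. Origin: centre of its underside; z up its axis. Three 24 mm wide stripes run from foot to rim and fold over it: red on its +x side, yellow 120 degrees on (anticlockwise from above), blue 240 degrees on
- cup_red (a point): Middle of the red stripe on the tumbler's outer wall, 65 mm above its underside; x points straight out of the wall, z up
- cup_yellow (a point): Middle of the yellow stripe, same height; x points straight out of the wall, z up
- cup_blue (a point): Middle of the blue stripe, same height; x points straight out of the wall, z up
- brush: Bottle brush, 200 mm long, about 90 g, loose, standing head down in its holder. Origin: centre of the head's flat lower end; z runs up to the handle. White bristle head 42 mm in diameter (28 mm at its end) from 0 to 75 mm, steel stem 10 mm thick to 110 mm, green round handle 22 mm in diameter from 110 to 200 mm
- brush_grip (a point): Point on the brush's axis in its handle, 175 mm from the head's lower end, where it can be gripped from above
- holder: Grey upright round brush holder, fixed: tube 62 mm outside and 56 mm inside diameter, 70 mm tall, on a foot disc 90 mm in diameter. Origin: centre of its underside; its inner floor is 6 mm above. The brush is home when its head stands on this floor
- coaster: Round cork coaster with a green rim, fixed, 110 mm in diameter, 6 mm thick. Origin: centre of its underside
- photo: Fixed grey photo board 270 x 120 x 4 mm lying flat (x = -60 to 210 mm, y = -60 to 60 mm), on it a round white mat with orange rim (90 mm) and a black phone (76 mm wide, top 185 mm high) upright on a dark stand at x = 135 to 205 mm. Origin: under the mat's centre; x points level from the mat to the phone, z up
- lens (a point): The phone's camera lens, near the phone's top, 150 mm above the table, 162 mm from the mat's centre along the board's x; it looks along the board's -x over the mat
- spot (a point): Centre of the round mat, 5 mm above the table
- mug: Blue mug, 80 mm wide, 90 mm tall, bystander. Origin: centre of its underside
- jar: Amber jar with red cap, 64 mm wide, 110 mm tall, bystander. Origin: centre of its underside
- spatula: Spatula with wooden handle lying on the worktop, bystander. Origin: under its middle
Not all that is in view belongs to the job. There is more than one size of the brush; the job needs the larger.

How it is judged:
By the outcome, as a careful person would: the job done as asked, in the order asked, and still so for the second after the job is handed in, with the robot touching nothing.
It also fails if it takes over 72 s, if anything falls off the work surface, if the arm or the gripper's body presses on something with over 40 N, if the wrist force passes 120 N, or if a joint passes its speed limit or range.

## Working session

There is one attempt and no reset: what is moved stays moved. The work goes in short steps, Python scripts to look and compute and a shell command to move; the robot and the scene stay as the last step left them, time stands still between calls to the robot, and variables do not carry over. Pictures are saved under pics/ and viewed, on a budget of 10 in all, crops included, one or two more only if the job needs it, and the job is handed in when it is done.

```bash
ls; mkdir -p pics; python3 - <<'E'
from bench import get_obs, snapshot
import cv2,numpy as np,pickle
o=get_obs();print({k:np.round(v,3) for k,v in o.items()})
for n in("scene","side","wrist"):
    s=snapshot(n);pickle.dump(s,open(f"pics/{n}0.pkl","wb"));cv2.imwrite(f"pics/{n}0.png",s["color"][:,:,::-1]);print(n,s["fx"],s["cx"],s["cy"],np.round(s["extrinsics"],3).tolist(),(s["depth"]>0).mean())
E
```

```text
pics
{'time': np.float64(0.0), 'joint_positions': array([-1.288,  0.088,  1.372, -0.   ,  1.684, -0.103]), 'qvel': array([-0.   ,  0.002, -0.   , -0.   , -0.   , -0.001]), 'joint_torque': array([-3.0000e-03, -3.4019e+01, -3.0243e+01,  7.1000e-02,  3.3000e-02,
       -0.0000e+00]), 'tool_pos': array([ 0.207, -0.509,  0.204]), 'ee_rot': array([-3.139, -0.   ,  0.386]), 'wrist_force': array([-0.545, -0.686,  0.201]), 'wrist_torque': array([-0.007,  0.016, -0.012]), 'width': np.float64(0.094)}
scene 459.8128180904585 253.60009991104852 187.33310528939035 [[0.585, 0.811, 0.005, -0.302], [0.484, -0.344, -0.805, -0.18], [-0.651, 0.473, -0.594, 2.18], [0.0, 0.0, 0.0, 1.0]] 0.9845326741536459
side 460.5092521850281 250.30941706221606 195.57265301113526 [[-0.771, -0.637, -0.023, 0.41], [-0.39, 0.5, -0.773, 0.35], [0.504, -0.587, -0.634, 1.119], [0.0, 0.0, 0.0, 1.0]] 0.9959564208984375
wrist 306.12698191048486 255.57211315126708 188.23545704246527 [[0.375, -0.927, -0.001, -0.55], [-0.891, -0.361, 0.276, -0.029], [-0.256, -0.103, -0.961, 0.391], [0.0, 0.0, 0.0, 1.0]] 0.996124267578125
```

View pics/scene0.png

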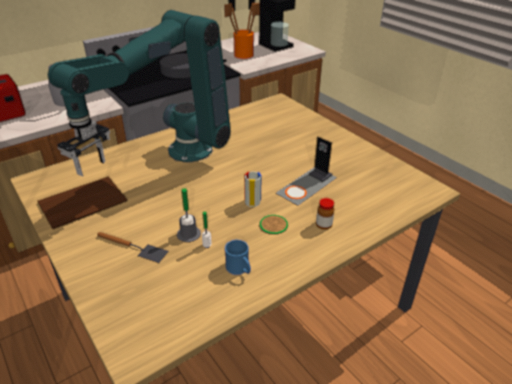

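View pics/side0.png

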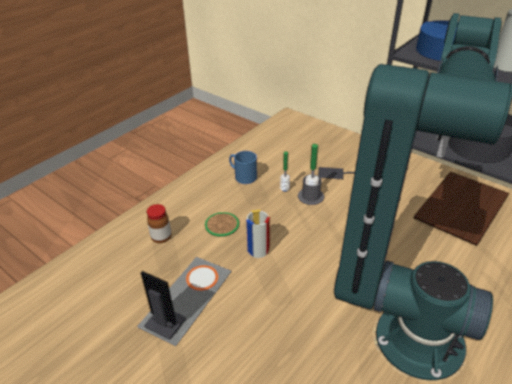

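Scene view: the large brush is in the grey holder at (187,215) and a smaller one stands beside it at (207,230). The tumbler is at (253,188), the mat at (297,193), the phone at (322,158) and the coaster at (273,224). The jar (326,213), mug (237,257) and spatula (130,245) are bystanders. In the side view the large brush is at (313,175), the small one at (285,172), the tumbler at (259,234), the mat at (202,277), the phone at (160,305) and the coaster at (222,224).

What could be mistaken for the brush is the green handle at (185,203) in the holder, which is large, and the one at (206,222), which is small. I choose the first.

```bash
cat > h.py <<'E'
import numpy as np,cv2,pickle
def cloud(s):
    d=s["depth"];v,u=np.mgrid[:d.shape[0],:d.shape[1]]
    P=np.stack([(u-s["cx"])/s["fx"]*d,(v-s["cy"])/s["fy"]*d,d],-1)
    E=s["extrinsics"];return (P-E[:3,3])@E[:3,:3]
def ray(s,u,v):
    E=s["extrinsics"];R=E[:3,:3]
    return -R.T@E[:3,3], R.T@np.array([(u-s["cx"])/s["fx"],(v-s["cy"])/s["fy"],1])
def plane(s,u,v,z):
    c,d=ray(s,u,v);return c+d*(z-c[2])/d[2]
def tri(s1,p1,s2,p2):
    c1,d1=ray(s1,*p1);c2,d2=ray(s2,*p2)
    t=np.linalg.lstsq(np.stack([d1,-d2],1),c2-c1,rcond=None)[0]
    a=c1+d1*t[0];b=c2+d2*t[1];return (a+b)/2,np.linalg.norm(a-b)
def hsv(s): return cv2.cvtColor(s["color"],cv2.COLOR_RGB2HSV)
def fitcirc(xy):
    A=np.c_[2*xy,np.ones(len(xy))];x=np.linalg.lstsq(A,(xy**2).sum(1),rcond=None)[0]
    return x[:2],np.sqrt(x[2]+x[:2]@x[:2])
E
python3 - <<'E'
from h import *
np.set_printoptions(precision=4,suppress=True)
H={"green":((45,90,50),(75,255,255)),"orange":((3,110,150),(18,255,255)),"yellow":((20,140,140),(32,255,255)),"blue":((108,150,60),(125,255,255)),"red":((174,150,80),(180,255,255)),"red0":((0,180,80),(3,255,255))}
for n in("scene","side"):
    s=pickle.load(open(f"pics/{n}0.pkl","rb"));P=cloud(s);h=hsv(s)
    on=(P[...,0]>.1)&(P[...,0]<1)&(abs(P[...,1])<.8)&(P[...,2]>-.01)&(P[...,2]<.3)
    for k,(a,b) in H.items():
        m=(cv2.inRange(h,a,b)>0)&on
        c,l,st,ce=cv2.connectedComponentsWithStats(m.astype(np.uint8))
        for i in range(1,c):
            if st[i,4]>12:
                q=P[l==i];print(n,k,st[i],ce[i],np.median(q,0),"lo",np.percentile(q,3,axis=0),"hi",np.percentile(q,97,axis=0))
E
```

```text
scene green [182 189   6  22  92] [184.7609 198.8696] [ 0.5231 -0.3002  0.1712] lo [ 0.5145 -0.3068  0.1229] hi [ 0.5276 -0.2932  0.2057]
scene green [203 212   4  17  48] [204.7708 219.5208] [ 0.6132 -0.277   0.1253] lo [ 0.606  -0.2813  0.0921] hi [ 0.6175 -0.27    0.1543]
scene green [260 218  28  16  73] [272.1096 228.5205] [ 0.6878 -0.0393  0.0039] lo [ 0.612  -0.0636 -0.002 ] hi [0.709  0.0299 0.0112]
scene orange [   43   116   417   268 46256] [229.5069 244.303 ] [ 0.669  -0.2255 -0.0019] lo [ 0.1901 -0.7256 -0.0072] hi [0.9376 0.6778 0.0033]
scene orange [120 171  51  22 195] [143.3487 181.9641] [ 0.1135 -0.2935 -0.0027] lo [ 0.1012 -0.3892 -0.0076] hi [ 0.1298 -0.1759  0.0037]
scene orange [285 185  22  14  77] [294.5584 192.7662] [0.5594 0.179  0.0018] lo [ 0.5061  0.1462 -0.0016] hi [0.594  0.232  0.0101]
scene orange [ 32 217  10   7  25] [ 36.24 220.12] [ 0.1073 -0.7343 -0.0014] lo [ 0.1006 -0.7487 -0.0073] hi [ 0.1199 -0.7154  0.0042]
scene orange [263 217  22  14 249] [273.5382 223.4458] [ 0.658  -0.0092  0.0044] lo [ 0.6215 -0.0434 -0.0004] hi [0.6923 0.0275 0.0091]

[... 753 characters left out ...]
1  0.0425 -0.0027] hi [0.909  0.174  0.1132]
side orange [208 215  28  18 334] [221.2515 223.2455] [ 0.6548 -0.0052  0.0064] lo [ 0.6182 -0.041   0.0026] hi [0.6926 0.0312 0.0108]
side orange [186 265  32  24 165] [202.4121 276.097 ] [0.5568 0.185  0.0053] lo [0.5083 0.1477 0.002 ] hi [0.5931 0.2298 0.009 ]
side yellow [253 210   7  14  58] [255.6207 215.3103] [ 0.5165 -0.0089  0.1161] lo [ 0.5114 -0.015   0.0881] hi [ 0.5219 -0.0029  0.133 ]
side blue [248 220   4  34 104] [249.4519 236.2596] [0.5003 0.0394 0.0735] lo [0.4933 0.0356 0.0172] hi [0.5081 0.0425 0.1319]
side red0 [148 205  17  14 193] [155.7772 211.5648] [0.7593 0.1532 0.1096] lo [0.7399 0.1303 0.0987] hi [0.7841 0.1744 0.1127]
```

```bash
python3 - <<'E'
import cv2,numpy as np
a=cv2.imread("pics/scene0.png")[120:290,160:350];b=cv2.imread("pics/side0.png")[130:350,130:350]
a=cv2.resize(a,(400,358),interpolation=2);b=cv2.resize(b,(358,358),interpolation=2)
cv2.imwrite("pics/crop0.png",np.hstack([a,b]))
E
```

```text
(no output)
```

View pics/crop0.png

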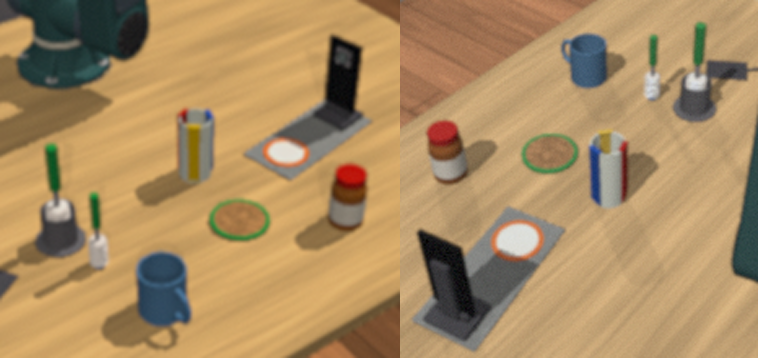

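The crop confirms the large brush stands in the grey holder and the small one stands free next to it. The tumbler's yellow stripe faces the scene camera, and its blue and red stripes face the side camera.

```bash
python3 - <<'E'
from h import *
np.set_printoptions(precision=4,suppress=True)
S={n:pickle.load(open(f"pics/{n}0.pkl","rb")) for n in("scene","side")}
a,b=S["scene"],S["side"]
for s in S.values(): print("cam",ray(s,0,0)[0])
print("handle tri",tri(a,(184.8,198.9),b,(313.6,155.9)))
def ells(s,lo,hi,box,z):
    h=hsv(s);m=cv2.inRange(h,lo,hi);k=np.zeros_like(m);x,y,w,hh=box;k[y:y+hh,x:x+w]=m[y:y+hh,x:x+w]
    p=cv2.findNonZero(k)[:,0].astype(float);hull=cv2.convexHull(p.astype(np.float32))[:,0]
    W=np.array([plane(s,u,v,z)[:2] for u,v in hull]);return fitcirc(W)
G=((40,70,40),(80,255,255));O=((3,110,150),(18,255,255))
print("coaster",ells(a,*G,(255,212,36,28),.006),ells(b,*G,(200,208,42,30),.006))
print("mat",ells(a,*O,(283,183,26,18),.005),ells(b,*O,(184,263,36,28),.005))
for n,s in S.items():
    P=cloud(s);h=hsv(s)
    near=np.hypot(P[...,0]-.518,P[...,1]-.012)<.06
    q=P[near&(P[...,2]>.115)&(P[...,2]<.14)];print(n,"rim",fitcirc(q[:,:2]),len(q), (q[:,:2].min(0)+q[:,:2].max(0))/2,q[:,:2].min(0),q[:,:2].max(0),np.percentile(q[:,2],95))
    out=near&(P[...,2]>.02)&(P[...,2]<.11)
    q=P[out];print(" wall",fitcirc(q[:,:2]))
    for k,lo,hi in(("yellow",(20,140,110),(32,255,255)),("blue",(108,130,50),(125,255,255)),("red",(172,130,60),(180,255,255)),("red0",(0,190,60),(4,255,255))):
        m=(cv2.inRange(h,lo,hi)>0)&near&(P[...,2]>.01)
        if m.sum()>3: print("  ",k,m.sum(),np.median(P[m],0))
    ph=(h[...,2]<70)&(P[...,2]>.1)&(P[...,2]<.2)&(np.hypot(P[...,0]-.5,P[...,1]-.3)<.18)&(P[...,1]>.15)
    q=P[ph];c=q[:,:2].mean(0);w,v=np.linalg.eigh(np.cov((q[:,:2]-c).T));print(" phone",len(q),c,v[:,0],v[:,1],np.sqrt(w),q[:,2].max())
    g=(h[...,1]<40)&(abs(P[...,2]-.004)<.012)&(np.hypot(P[...,0]-.52,P[...,1]-.25)<.2)&(P[...,1]>.1)
    m=g.astype(np.uint8);cc,l,st,ce=cv2.connectedComponentsWithStats(m);i=1+st[1:,4].argmax();q=P[l==i];print(" board",cv2.minAreaRect(q[:,:2].astype(np.float32)*1000),len(q))
    hd=(np.hypot(P[...,0]-.517,P[...,1]+.294)<.05)&(P[...,2]>.12);print(" handle",fitcirc(P[hd][:,:2]),P[hd][:,2].max())
    hd=(np.hypot(P[...,0]-.517,P[...,1]+.294)<.06)&(P[...,2]>.02)&(P[...,2]<.06)&(h[...,1]<60);print(" holder",fitcirc(P[hd][:,:2]),hd.sum())
E
```

```text
cam [ 1.6833 -0.8488  1.1504]
cam [-0.1107  0.7427  0.9891]
handle tri (array([ 0.5151, -0.2972,  0.1623]), np.float64(0.0009731532435887295))
coaster (array([ 0.66  , -0.0119]), np.float64(0.05374375820169073)) (array([ 0.6541, -0.0053]), np.float64(0.05465018015037515))
mat (array([0.5515, 0.1696]), np.float64(0.06872184440387256)) (array([0.5511, 0.1893]), np.float64(0.04433830828947248))
scene rim (array([0.4983, 0.0061]), np.float64(0.02972092667173101)) 123 [0.4985 0.0073] [ 0.4654 -0.0245] [0.5317 0.039 ] 0.13214116016120883
 wall (array([0.498, 0.005]), np.float64(0.03032474405411415))
   yellow 125 [ 0.5211 -0.0138  0.0851]
   blue 5 [0.5031 0.0314 0.128 ]
 phone 232 [0.5229 0.3526] [ 0.1984 -0.9801] [-0.9801 -0.1984] [0.004  0.0199] 0.18430516077451622
 board ((539.7098388671875, 259.8905029296875), (119.10059356689453, 268.9937744140625), 11.877240180969238) 598
 handle (array([ 0.5171, -0.299 ]), np.float64(0.008752247862242718)) 0.20687745558069276
 holder (array([ 0.5168, -0.299 ]), np.float64(0.02873457120169056)) 146
side rim (array([0.4949, 0.0094]), np.float64(0.029671774082038308)) 258 [0.4939 0.01  ] [ 0.4601 -0.0238] [0.5276 0.0437] 0.13284196716991956
 wall (array([0.4947, 0.0094]), np.float64(0.02989724651342799))
   yellow 59 [ 0.5165 -0.0089  0.1157]
   blue 123 [0.5    0.0394 0.0788]
   red0 12 [0.4645 0.0006 0.098 ]
 phone 646 [0.5094 0.3631] [ 0.2271 -0.9739] [-0.9739 -0.2271] [0.0039 0.0207] 0.18716764220684468
 board ((535.1412353515625, 264.16375732421875), (119.97908020019531, 271.5392761230469), 10.509988784790039) 2078
 handle (array([ 0.5119, -0.2936]), np.float64(0.008668903573633592)) 0.2083755481508335
 holder (array([ 0.5121, -0.2944]), np.float64(0.02823824659468986)) 186
```

Positions averaged over both views:

| Thing | Position and heading |
|---|---|
| Brush | (0.5145, -0.2965) |
| Cup | (0.4965, 0.0075), red at 200°, yellow at -40°, blue at 80° |
| Mat | (0.5525, 0.1875) |
| Board x axis | 101.2° |
| Coaster | (0.657, -0.0085) |

I'm setting out above the brush now.

```bash
python3 -m creep '[[[46,-10,-6,0],[46,-10,-6,0],[46,-10,-6,0],[46,-10,-6,0],[46,-10,-6,0],[46,-10,-6,0],[46,-10,-6,0],[43,-11,-6,0]]]' 1
python3 - <<'E'
from h import *
from bench import *
s=snapshot("wrist");o=get_obs();pickle.dump(s,open("pics/w1.pkl","wb"));cv2.imwrite("pics/w1.png",s["color"][:,:,::-1])
print(o["time"],o["tool_pos"],o["ee_rot"],o["joint_positions"])
P=cloud(s);h=hsv(s);m=(cv2.inRange(h,(45,90,40),(80,255,255))>0)
c,l,st,ce=cv2.connectedComponentsWithStats(m.astype(np.uint8))
for i in range(1,c):
    if st[i,4]>60: q=P[l==i];print(st[i],ce[i],np.round(np.median(q,0),4),np.round(q.max(0),4),[ (np.round(fitcirc(q[(q[:,2]>q[:,2].max()-.01)][:,:2])[0],4))])
E
```

```text
time: 1.15
tool_pos: [0.5158, -0.296, 0.2531]
ee_rot: [-3.141, 0.001, 0.386]
wrist_force: [0.9, -0.3, 0.5]
width: 0.094
1.2 [ 0.51979709 -0.29232808  0.25354735] [-3.14012376 -0.00462408  0.39172186] [-0.61012588  0.18667472  1.1649446   0.00480054  1.78871719  0.56998601]
[ 52   0  62  15 413] [84.19612591  7.20823245] [ 0.6099 -0.0316  0.0054] [0.6343 0.0101 0.432 ] [array([ 0.185 , -0.0835])]
[261  78  17  18 236] [268.91949153  86.38135593] [ 0.6052 -0.2732  0.1535] [ 0.6124 -0.2665  0.1558] [array([ 0.6052, -0.2733])]
[242 189  25  31 489] [254.14110429 206.71370143] [ 0.5156 -0.296   0.2054] [ 0.5238 -0.2866  0.2074] [array([ 0.5149, -0.2963])]
```

View pics/w1.png

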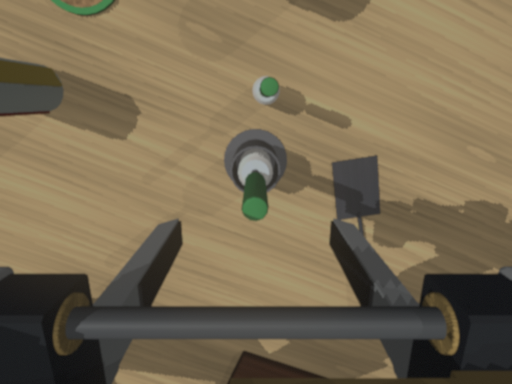

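The close view shows the large handle's top at pixel (254,205), which is world (0.515, -0.296, 0.207). The small brush is clear of it at (268,87). I'm going down to grip.

```bash
python3 -m creep '[[[0,0,30,0],[0,0,40,0],[0,0,20,0],[0,0,2,0],[0,0,0,0]]]'; python3 -m creep '[[[0,0,0,0],[0,0,0,0],[0,0,0,0],[0,0,0,0],[0,0,0,0],[0,0,0,0]]]' 0
```

```text
time: 1.82
tool_pos: [0.5149, -0.2975, 0.1622]
ee_rot: [3.141, -0.001, 0.386]
wrist_force: [-0.2, 0.1, 0.3]
width: 0.094
time: 2.58
tool_pos: [0.5146, -0.2972, 0.1614]
ee_rot: [-3.142, 0.0, 0.386]
wrist_force: [0.9, -0.2, -0.6]
width: 0.0374
```

```bash
python3 -m creep '[[[0,0,0,0],[0,0,0,0],[0,0,0,0],[0,0,-5,0],[0,0,-40,0],[0,0,-45,0],[0,0,-45,0],[0,0,-40,0]]]'; python3 -m creep '[[[0,0,0,0],[12,-36,0,0],[14,-43,0,0],[15,-43,0,0],[15,-43,0,0],[15,-43,0,0],[14,-43,0,0],[13,-38,0,0]]]'; python3 -m creep '[[[0,0,0,0],[0,0,0,0]]]'
python3 - <<'E'
from h import *
from bench import *
for n in("scene","side"):
    s=snapshot(n);pickle.dump(s,open(f"pics/{n}2.pkl","wb"));cv2.imwrite(f"pics/{n}2.png",s["color"][:,:,::-1])
    P=cloud(s);near=np.hypot(P[...,0]-.4965,P[...,1]-.0075)<.045
    for a,b in((.17,.2),(.2,.235),(.25,.3),(.02,.11)):
        q=P[near&(P[...,2]>a)&(P[...,2]<b)];print(n,a,len(q),np.round(fitcirc(q[:,:2])[0],4),fitcirc(q[:,:2])[1].round(4),q[:,2].min().round(4))
    q=P[near&(P[...,2]>.14)];print(np.percentile(q[:,2],[0,1,3]))
o=get_obs();print(o["time"],o["tool_pos"],o["ee_rot"],o["wrist_force"])
a=cv2.imread("pics/scene2.png")[90:240,190:310];b=cv2.imread("pics/side2.png")[130:280,190:310]
cv2.imwrite("pics/c2.png",cv2.resize(np.hstack([a,b]),(768,480),interpolation=2))
E
```

```text
time: 3.58
tool_pos: [0.5146, -0.2972, 0.3387]
ee_rot: [3.14, -0.001, 0.386]
wrist_force: [0.5, 0.1, -0.0]
width: 0.0216
time: 4.58
tool_pos: [0.4958, 0.0091, 0.3339]
ee_rot: [-3.14, 0.003, 0.386]
wrist_force: [-0.6, -0.2, -0.5]
width: 0.0215
time: 4.82
tool_pos: [0.4963, 0.0071, 0.3348]
ee_rot: [-3.141, 0.003, 0.386]
wrist_force: [-0.4, -0.2, -1.7]
width: 0.0216
scene 0.17 41 [0.4998 0.0032] 0.0148 0.1762
scene 0.2 84 [0.4997 0.0034] 0.0162 0.2017
scene 0.25 68 [0.5006 0.0033] 0.01 0.25
scene 0.02 337 [0.4981 0.0052] 0.0304 0.0204
[0.17616446 0.19267871 0.21116344]
side 0.17 66 [0.495  0.0071] 0.0174 0.1766
side 0.2 156 [0.4955 0.0067] 0.0187 0.2002
side 0.25 156 [0.4938 0.0093] 0.0117 0.2501
side 0.02 608 [0.4948 0.0095] 0.0301 0.0201
[0.17659051 0.19201402 0.20684745]
4.925 [0.49659421 0.00646523 0.33538199] [-3.14127379e+00  1.75553375e-03  3.84251267e-01] [-2.24402471e-01  5.98196880e-04 -6.83353576e-01]
```

View pics/c2.png

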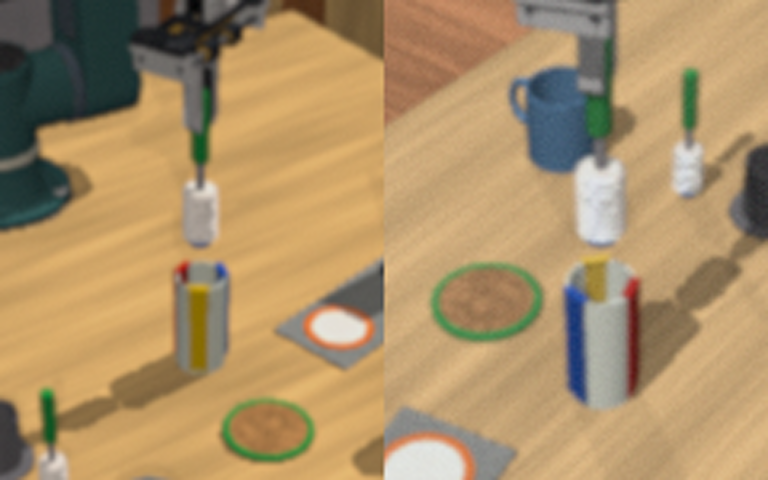

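The picture shows the brush head hanging straight, centred within 2–3 mm over the tumbler and about 45 mm above its rim. I'll shift it 2 mm and go in.

```bash
python3 -m creep '[[[0,-2,20,0],[0,0,25,0],[0,0,30,0],[0,0,30,0],[0,0,30,0],[0,0,25,0],[0,0,11,0],[0,0,4,0]]]'; python3 -m creep '[[[0,0,1,0],[0,0,0,0]]]'
```

```text
time: 5.92
tool_pos: [0.4959, 0.0086, 0.161]
ee_rot: [-3.141, 0.001, 0.385]
wrist_force: [-0.2, 0.2, -2.0]
width: 0.0215
time: 6.18
tool_pos: [0.4966, 0.0091, 0.1615]
ee_rot: [3.141, -0.002, 0.386]
wrist_force: [-0.2, 0.5, -1.0]
width: 0.0213
```

```bash
python3 -m creep '[[[0,0,1,0],[0,0,0,0]]]'; python3 -m creep '[[[0,0,1,0],[0,0,0,0]]]'
```

```text
time: 6.42
tool_pos: [0.4965, 0.0093, 0.1604]
ee_rot: [3.141, -0.002, 0.386]
wrist_force: [0.2, 0.8, 1.2]
width: 0.0214
time: 6.68
tool_pos: [0.4966, 0.0093, 0.1603]
ee_rot: [3.14, -0.002, 0.386]
wrist_force: [-1.3, 0.1, 5.8]
width: 0.0214
```

The bottom is reached with 5.8 N of contact. I'll draw the brush up 100 mm and go down again.

```bash
python3 -m creep '[[[0,0,-20,0],[0,0,-30,0],[0,0,-30,0],[0,0,-20,0],[0,0,0,0],[0,0,0,0]]]';python3 -m creep '[[[0,0,20,0],[0,0,30,0],[0,0,30,0],[0,0,15,0],[0,0,5,0],[0,0,0,0],[0,0,0,0]]]'
```

```text
time: 7.42
tool_pos: [0.4955, 0.0094, 0.2571]
ee_rot: [-3.141, 0.002, 0.386]
wrist_force: [-0.3, 0.7, -1.3]
width: 0.0217
time: 8.3
tool_pos: [0.496, 0.0096, 0.1595]
ee_rot: [-3.141, -0.001, 0.386]
wrist_force: [-2.8, 0.0, 5.9]
width: 0.0216
```

```bash
python3 -m creep '[[[0,0,-20,0],[0,0,-38,0],[0,0,-40,0],[0,0,-40,0],[0,0,-40,0],[0,0,0,0]]]';python3 -m creep '[[[-12,36,0,0],[-14,43,0,0],[-15,43,0,0],[-15,43,0,0],[-15,43,0,0],[-14,43,0,0],[-13,40,0,0],[0,0,0,0]]]';python3 -m creep '[[[0,0,20,0],[0,0,30,0],[0,0,30,0],[0,0,30,0],[0,0,30,0],[0,0,20,0],[0,0,10,0],[0,0,2,0]]]';python3 -m creep '[[[0,0,0,0],[0,0,1,0],[0,0,0,0]]]'
```

```text
time: 9.05
tool_pos: [0.4975, 0.009, 0.3397]
ee_rot: [3.138, -0.007, 0.386]
wrist_force: [-0.1, -0.0, -1.9]
width: 0.022
time: 10.05
tool_pos: [0.5139, -0.2999, 0.3318]
ee_rot: [-3.137, 0.004, 0.382]
wrist_force: [0.4, 0.8, -2.0]
width: 0.0217
time: 11.05
tool_pos: [0.5143, -0.2962, 0.1633]
ee_rot: [-3.14, 0.001, 0.387]
wrist_force: [-0.3, -0.3, -0.4]
width: 0.0213
time: 11.42
tool_pos: [0.5149, -0.2974, 0.1642]
ee_rot: [3.14, -0.001, 0.386]
wrist_force: [-0.3, -1.0, -0.7]
width: 0.0212
```

```bash
python3 -m creep '[[[0,0,1,0],[0,0,1,0],[0,0,0,0]]]';python3 -m creep '[[[0,0,1,0],[0,0,0,0],[0,0,0,0]]]'
```

```text
time: 11.8
tool_pos: [0.5146, -0.2972, 0.1613]
ee_rot: [-3.141, 0.0, 0.386]
wrist_force: [0.2, -0.3, -1.2]
width: 0.022
time: 12.18
tool_pos: [0.5147, -0.2972, 0.1605]
ee_rot: [3.141, -0.0, 0.386]
wrist_force: [-0.5, -0.6, -1.5]
width: 0.0214
```

```bash
python3 -m creep '[[[0,0,1,0],[0,0,0,0]]]';python3 -m creep '[[[0,0,1,0],[0,0,0,0]]]'
```

```text
time: 12.42
tool_pos: [0.5148, -0.2973, 0.1605]
ee_rot: [3.141, -0.001, 0.386]
wrist_force: [-0.9, 0.6, 3.3]
width: 0.0217
time: 12.68
tool_pos: [0.5149, -0.2973, 0.1605]
ee_rot: [3.14, -0.001, 0.386]
wrist_force: [-1.9, 0.8, 6.6]
width: 0.0218
```

Contact is felt, so the brush is standing on the holder floor. I'll release, rise, go over the tumbler and turn to yaw -40°.

```bash
python3 -m creep '[[[0,0,0,0],[0,0,0,0],[0,0,0,0],[0,0,0,0],[0,0,-10,0],[0,0,-30,0],[0,0,-40,0],[0,0,-40,0]]]' 1;python3 -m creep '[[[12,-36,0,0],[14,-43,0,0],[15,-43,0,0],[15,-43,0,0],[15,-43,0,0],[14,-43,0,0],[13,-38,0,0],[0,0,0,0]]]';python3 -m creep '[[[0,0,0,10.4],[0,0,0,10.4],[0,0,0,10.4],[0,0,0,10.4],[0,0,0,10.4],[0,0,0,10.1],[0,0,0,0]]]'
cat > look.py <<'E'
import sys
from h import *
from bench import *
t=sys.argv[1];cx,cy=map(float,sys.argv[2:4])
np.set_printoptions(precision=4,suppress=True)
o=get_obs();print(o["time"],o["tool_pos"],o["ee_rot"],o["joint_positions"])
for n in("scene","side","wrist"):
    s=snapshot(n);pickle.dump(s,open(f"pics/{n}{t}.pkl","wb"));cv2.imwrite(f"pics/{n}{t}.png",s["color"][:,:,::-1])
    P=cloud(s);h=hsv(s);z=float(sys.argv[4]) if len(sys.argv)>4 else 0
    near=(np.hypot(P[...,0]-cx,P[...,1]-cy)<.042)&(P[...,2]>z+.01)&(P[...,2]<z+.134)
    q=P[near&(P[...,2]>z+(.02 if n!="wrist" else .115))]
    if len(q)>30: print(n,"cup",*fitcirc(q[:,:2]),len(q),np.percentile(q[:,2],[1,99]))
    for k,lo,hi in(("yellow",(20,140,110),(32,255,255)),("blue",(108,130,50),(125,255,255)),("red",(172,130,60),(180,255,255)),("red0",(0,190,60),(4,255,255))):
        m=(cv2.inRange(h,lo,hi)>0)&near
        if m.sum()>10: p=np.median(P[m],0);c=fitcirc(q[:,:2])[0];print("  ",k,m.sum(),p,"ang",np.degrees(np.arctan2(p[1]-c[1],p[0]-c[0])).round(1))
    if n!="wrist":
        g=(cv2.inRange(h,(45,90,50),(75,255,255))>0)&(np.hypot(P[...,0]-.515,P[...,1]+.297)<.03)&(P[...,2]>.1)
        if g.sum()>20: q=P[g];print("  brush",fitcirc(q[:,:2])[0],q[:,2].max())
E
python3 look.py 3 .4965 .0075
```

```text
time: 13.68
tool_pos: [0.5146, -0.2972, 0.2805]
ee_rot: [3.141, -0.0, 0.386]
wrist_force: [0.6, 0.0, -0.2]
width: 0.0933
time: 14.68
tool_pos: [0.4966, 0.0096, 0.2797]
ee_rot: [3.141, -0.002, 0.39]
wrist_force: [-0.9, -0.6, -0.2]
width: 0.0942
time: 15.55
tool_pos: [0.4969, 0.0063, 0.2789]
ee_rot: [3.141, -0.001, -0.697]
wrist_force: [-0.3, 0.7, 0.2]
width: 0.0942
15.55 [0.4969 0.0063 0.2789] [ 3.1415 -0.0009 -0.6975] [-0.1011 -0.0347  1.3513 -0.0006  1.8243  2.167 ]
scene cup [0.4982 0.0053] 0.030171068999365003 488 [0.0221 0.1306]
   yellow 125 [ 0.5208 -0.0133  0.087 ] ang -39.5
  brush [ 0.5212 -0.3017] 0.20687242683202026
side cup [0.4948 0.0096] 0.02981569803524431 907 [0.0221 0.1327]
   yellow 55 [ 0.5161 -0.0091  0.1159] ang -41.2
   blue 124 [0.4998 0.0396 0.0816] ang 80.5
   red0 12 [0.4647 0.0007 0.094 ] ang -163.5
  brush [ 0.5094 -0.2917] 0.21132458485841576
wrist cup [0.4962 0.0071] 0.029160206630229685 1015 [0.116  0.1326]
   yellow 48 [ 0.5158 -0.0128  0.1313] ang -45.4
   blue 131 [0.502  0.0339 0.1311] ang 77.9
```

View pics/wrist3.png

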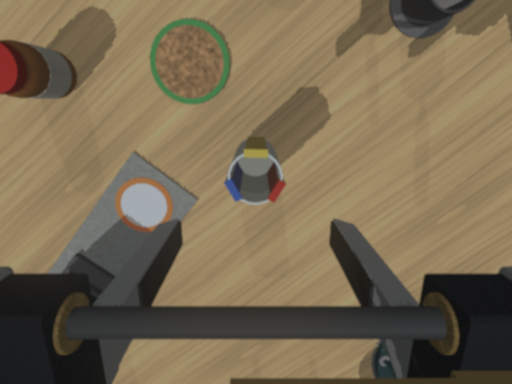

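The wrist view shows the tumbler's rim centred at (256,178). Yellow is at the top, blue lower left and red lower right, and the fingers are aimed at the gaps. The brush is home, with its top at 0.207–0.211. I'll descend with the grasp about 102 mm up the wall, so the fingertips stay above mid-height, and measure the mat and coaster from this view.

```bash
python3 -m creep '[[[0,0,40,0],[0,0,50,0],[0,0,50,0],[0,0,40,0],[0,0,16,0],[0,0,0,0]]]';python3 -m creep '[[[0,0,0,0],[0,0,0,0],[0,0,0,0],[0,0,0,0],[0,0,0,0],[0,0,0,0]]]' 0
python3 - <<'E'
from h import *
s=pickle.load(open("pics/wrist3.pkl","rb"));h=hsv(s)
for nm,lo,hi,(x,y,w,hh),z in(("mat",(3,130,120),(14,255,255),(108,170,72,68),.005),("coaster",(45,80,40),(85,255,255),(140,10,100,100),.006)):
    m=cv2.inRange(h,lo,hi);k=np.zeros_like(m);k[y:y+hh,x:x+w]=m[y:y+hh,x:x+w]
    hull=cv2.convexHull(cv2.findNonZero(k))[:,0];W=np.array([plane(s,u,v,z)[:2] for u,v in hull]);print(nm,fitcirc(W))
E
```

```text
time: 16.45
tool_pos: [0.4964, 0.0074, 0.082]
ee_rot: [3.141, 0.001, -0.697]
wrist_force: [0.4, 0.4, 0.1]
width: 0.0935
time: 17.2
tool_pos: [0.4972, 0.0074, 0.0832]
ee_rot: [-3.141, -0.001, -0.698]
wrist_force: [0.6, 0.2, 4.8]
width: 0.0612
mat (array([0.55048044, 0.18814388]), np.float64(0.04326022972378089))
coaster (array([ 0.65514044, -0.0091621 ]), np.float64(0.05415510077421036))
```

The tumbler is gripped at width 61 mm. I'll lift it and turn 262° here, away from the phone, so that only the wanted stripes dwell before the lens.

```bash
python3 -m creep '[[[0,0,0,0],[0,0,0,0],[0,0,-5,0],[0,0,-20,0],[0,0,-30,0],[0,0,-30,0],[0,0,0,-6],[0,0,0,-10]]]'; python3 -m creep '[[[0,0,0,-10],[0,0,0,-10],[0,0,0,-10],[0,0,0,-10],[0,0,0,-10],[0,0,0,-10],[0,0,0,-10],[0,0,0,-10]]]';  python3 -m creep '[[[0,0,0,-10],[0,0,0,-10],[0,0,0,-10],[0,0,0,-10],[0,0,0,-10],[0,0,0,-10],[0,0,0,-10],[0,0,0,-10]]]'; python3 -m creep '[[[0,0,0,-10],[0,0,0,-10],[0,0,0,-10],[0,0,0,-10],[0,0,0,-10],[0,0,0,-10],[0,0,0,-10],[0,0,0,-10]]]'; python3 -m creep '[[[0,0,0,-6],[0,0,0,0],[0,0,0,0]]]'
```

```text
time: 18.2
tool_pos: [0.4962, 0.0075, 0.1669]
ee_rot: [3.141, 0.001, -0.413]
wrist_force: [0.8, -0.8, -0.8]
width: 0.061
time: 19.2
tool_pos: [0.4959, 0.0075, 0.1662]
ee_rot: [-3.139, 0.001, 0.983]
wrist_force: [-0.5, 0.0, -1.3]
width: 0.0612
time: 20.2
tool_pos: [0.4959, 0.0075, 0.1662]
ee_rot: [-3.14, -0.002, 2.379]
wrist_force: [0.3, 0.1, -1.9]
width: 0.061
time: 21.2
tool_pos: [0.4959, 0.0075, 0.1662]
ee_rot: [3.14, -0.002, -2.507]
wrist_force: [0.2, 0.5, -1.2]
width: 0.0611
time: 21.58
tool_pos: [0.4963, 0.0074, 0.1668]
ee_rot: [3.141, -0.001, -2.41]
wrist_force: [0.1, -0.1, -1.1]
width: 0.0609
```

```bash
python3 -m creep '[[[-22,14,0,0],[-35,21,0,0],[-35,21,0,0],[-35,21,0,0],[-25,14,-1,0],[-10,7,0,0],[0,0,0,0]]]'; python3 look.py 4 .5515 .188 .085
python3 - <<'E'
import cv2,numpy as np
a=cv2.imread("pics/scene4.png")[80:230,230:350];b=cv2.imread("pics/side4.png")[200:350,130:250]
cv2.imwrite("pics/c4.png",cv2.resize(np.hstack([a,b]),(768,480),interpolation=2))
E
```

```text
time: 22.45
tool_pos: [0.5513, 0.1888, 0.168]
ee_rot: [-3.142, -0.001, -2.408]
wrist_force: [-1.2, -0.3, -1.4]
width: 0.0613
22.45 [0.5513 0.1888 0.168 ] [-3.1416 -0.0012 -2.408 ] [ 0.233   0.1706  1.3518 -0.0006  1.6202 -2.0714]
scene cup [0.5566 0.1851] 0.028992216493702545 379 [0.1065 0.2165]
   yellow 13 [0.5362 0.1608 0.1888] ang -130.0
   blue 96 [0.5833 0.1782 0.155 ] ang -14.6
  brush [ 0.5189 -0.3009] 0.20588765510626447
side cup [0.5497 0.1913] 0.029356904895907074 695 [0.106  0.2164]
   red0 99 [0.5475 0.2197 0.1414] ang 94.4
  brush [ 0.5106 -0.2903] 0.14310812995281658
wrist cup [0.5505 0.1865] 0.02977351919499811 5834 [0.2002 0.2184]
   yellow 735 [0.5296 0.1709 0.2162] ang -143.3
   blue 969 [0.5766 0.1767 0.2153] ang -20.7
```

View pics/c4.png

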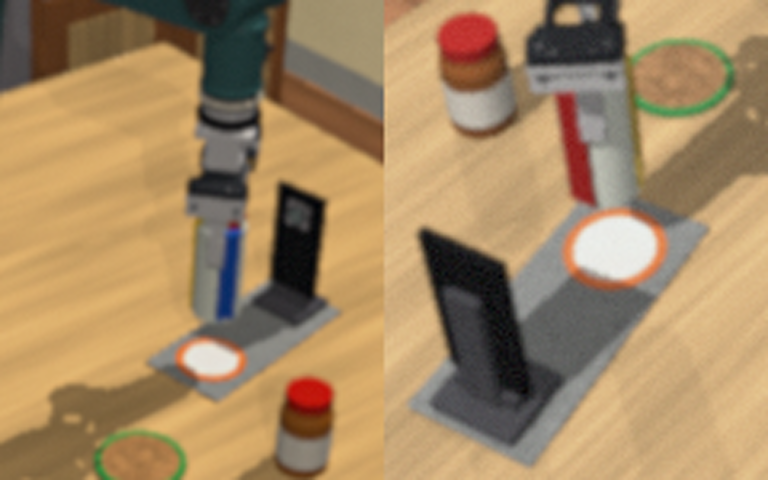

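The pictures show the tumbler upright over the mat with its red stripe facing the phone, and the fingers just beside the stripe. The rim stripes in wrist view 3 lie symmetric about the tool axis, so the yaw is good to about 2°. I'll hold red, then turn 120° to yellow and hold, then turn to blue and hold.

```bash
python3 -m creep '[[[0,0,0,0],[0,0,0,0],[0,0,0,0],[0,0,0,0],[0,0,0,0],[0,0,0,0],[0,0,0,0],[0,0,0,0]]]'; python3 -m creep '[[[0,0,0,0],[0,0,0,0],[0,0,0,10],[0,0,0,10],[0,0,0,10],[0,0,0,10],[0,0,0,10],[0,0,0,10]]]'; python3 -m creep '[[[0,0,0,10],[0,0,0,10],[0,0,0,10],[0,0,0,10],[0,0,0,10],[0,0,0,10],[0,0,0,0],[0,0,0,0]]]'; python3 -m creep '[[[0,0,0,0],[0,0,0,0],[0,0,0,0],[0,0,0,0],[0,0,0,0],[0,0,0,0],[0,0,0,0],[0,0,0,0]]]';python3 look.py 5 .5515 .188 .085; python3 -m creep '[[[0,0,0,0],[0,0,0,10],[0,0,0,10],[0,0,0,10],[0,0,0,10],[0,0,0,10],[0,0,0,10]]]'; python3 -m creep '[[[0,0,0,10],[0,0,0,10],[0,0,0,10],[0,0,0,10],[0,0,0,10],[0,0,0,10],[0,0,0,0],[0,0,0,0]]]'; python3 -m creep '[[[0,0,0,0],[0,0,0,0],[0,0,0,0],[0,0,0,0],[0,0,0,0],[0,0,0,0],[0,0,0,0],[0,0,0,0]]]';python3 look.py 6 .5515 .188 .085; python3 -m creep '[[[0,0,0,0],[0,0,0,0]]]'
```

```text
time: 23.6
tool_pos: [0.5515, 0.1887, 0.1684]
ee_rot: [-3.142, -0.0, -2.408]
wrist_force: [0.5, 0.8, -0.4]
width: 0.0603
time: 24.6
tool_pos: [0.5515, 0.1886, 0.1685]
ee_rot: [-3.141, 0.0, 2.822]
wrist_force: [-0.5, 0.7, -1.3]
width: 0.0612
time: 25.6
tool_pos: [0.5515, 0.1887, 0.1685]
ee_rot: [-3.142, 0.0, 1.783]
wrist_force: [-0.5, 0.2, -1.0]
width: 0.0614
time: 26.6
tool_pos: [0.5515, 0.1887, 0.1684]
ee_rot: [-3.142, 0.0, 1.78]
wrist_force: [0.5, 0.3, -1.0]
width: 0.0612
26.6 [0.5515 0.1887 0.1684] [-3.1415  0.0001  1.7803] [ 0.2324  0.1701  1.3516 -0.0001  1.6199  0.0229]
scene cup [0.5544 0.1843] 0.03056811501852789 485 [0.1057 0.2164]
   yellow 15 [0.5442 0.2121 0.2091] ang 110.1
   red0 85 [0.5829 0.1747 0.1594] ang -18.7
  brush [ 0.5202 -0.3011] 0.20771883003586603
side cup [0.5509 0.1882] 0.030465990406272184 1035 [0.1072 0.2179]
   yellow 221 [0.5459 0.2177 0.1626] ang 99.6
   red0 29 [0.5764 0.1781 0.2008] ang -21.6
  brush [ 0.5102 -0.292 ] 0.14567577107995375
wrist cup [0.5513 0.1883] 0.02978774830965529 5907 [0.2003 0.2183]
   yellow 1017 [0.5468 0.2142 0.2164] ang 99.
[... 463 characters left out ...]
3141] [ 0.2324  0.1701  1.3516 -0.0001  1.6199  2.1173]
scene cup [0.5532 0.1866] 0.030835153778923177 512 [0.1059 0.2164]
   yellow 127 [0.5811 0.1769 0.1581] ang -19.2
  brush [ 0.5206 -0.3018] 0.21130679343970804
side cup [0.5487 0.1897] 0.030368544210959535 1165 [0.1074 0.2178]
   yellow 61 [0.5744 0.1809 0.2017] ang -18.7
   blue 197 [0.543  0.2194 0.1596] ang 100.7
  brush [ 0.5088 -0.2895] 0.14548999591351977
wrist cup [0.5521 0.1876] 0.02979204956412151 5898 [0.2002 0.2183]
   yellow 851 [0.5766 0.1784 0.2163] ang -20.5
   blue 973 [0.5467 0.2141 0.2153] ang 101.4
time: 30.02
tool_pos: [0.5515, 0.1887, 0.1685]
ee_rot: [3.142, -0.0, -0.314]
wrist_force: [-0.5, -0.4, -1.1]
width: 0.061
```

Yellow measured 100–101° and blue 101°, against a lens direction of 101.5°, and both were still. Next is the coaster.

```bash
python3 -m creep '[[[16,16,0,0],[28,27,0,0],[32,31,0,0],[32,31,0,0],[28,27,0,0],[18,17,0,0],[6,6,0,0],[0,0,0,0]]]';python3 -m creep '[[[0,0,20,0],[0,0,25,0],[0,0,20,0],[0,0,8,0],[0,0,2,0],[0,0,0,0]]]';python3 look.py 7 .656 -.0087 .005
```

```text
time: 31.02
tool_pos: [0.6556, -0.0077, 0.1683]
ee_rot: [-3.141, 0.001, -0.314]
wrist_force: [-0.2, 0.5, -1.9]
width: 0.0611
time: 31.78
tool_pos: [0.6563, -0.0081, 0.0944]
ee_rot: [-3.141, -0.002, -0.314]
wrist_force: [0.1, -0.8, -0.9]
width: 0.0611
31.775 [ 0.6563 -0.0081  0.0944] [-3.1412 -0.0016 -0.3139] [-0.0987  0.3635  1.2606  0.      1.5159  1.786 ]
scene cup [ 0.6578 -0.0097] 0.030453668303697785 540 [0.0261 0.1381]
   yellow 134 [ 0.6858 -0.0198  0.0816] ang -19.8
   blue 13 [0.6521 0.0164 0.1278] ang 102.5
  brush [ 0.5214 -0.3022] 0.20696119088889262
side cup [ 0.654  -0.0067] 0.030609980249839446 786 [0.0261 0.1385]
   yellow 21 [ 0.6803 -0.0172  0.1241] ang -21.8
   blue 140 [0.6485 0.0223 0.0794] ang 100.9
  brush [ 0.5087 -0.289 ] 0.16628605027030913
wrist cup [ 0.6582 -0.0096] 0.03075809699269487 3751 [0.1202 0.1387]
   blue 208 [0.6464 0.0163 0.1282] ang 114.5
```

```bash
python3 -m creep '[[[0,0,2,0],[0,0,2,0],[0,0,0,0]]]';python3 -m creep '[[[0,0,1,0],[0,0,0,0]]]';python3 -m creep '[[[0,0,1,0],[0,0,0,0]]]'
```

```text
time: 32.3
tool_pos: [0.6557, -0.0082, 0.0893]
ee_rot: [3.142, 0.0, -0.314]
wrist_force: [0.5, -0.1, -1.4]
width: 0.0607
time: 32.55
tool_pos: [0.6558, -0.0082, 0.0893]
ee_rot: [3.141, -0.001, -0.314]
wrist_force: [-1.5, 0.3, 3.0]
width: 0.0611
time: 32.8
tool_pos: [0.6558, -0.0083, 0.0893]
ee_rot: [3.142, -0.001, -0.314]
wrist_force: [-2.7, 0.1, 7.6]
width: 0.0611
```

The tumbler is standing on the coaster. I'll open, rise straight up, back away and check.

```bash
python3 -m creep '[[[0,0,0,0],[0,0,0,0],[0,0,0,0],[0,0,0,0],[0,0,0,0],[0,0,-10,0],[0,0,-35,0],[0,0,-40,0]]]' 1;python3 -m creep '[[[0,0,-40,0],[0,0,-40,0],[0,0,-30,0],[-40,0,0,0],[-40,0,0,0],[-40,0,0,0],[0,0,0,0],[0,0,0,0]]]';python3 look.py 8 .656 -.0087 .005
python3 - <<'E'
import cv2,numpy as np
a=cv2.imread("pics/scene8.png")[120:290,90:350];b=cv2.imread("pics/side8.png")[130:350,130:370]
cv2.imwrite("pics/c8.png",np.hstack([cv2.resize(a,(410,268)),cv2.resize(b,(292,268))]))
from h import *
for n in("scene","side"):
    p=pickle.load(open(f"pics/{n}0.pkl","rb"));q=pickle.load(open(f"pics/{n}8.pkl","rb"))
    for nm,lo,hi in(("redcap",(0,180,80),(3,255,255)),("mugblue",(103,120,40),(112,255,160)),("green",(45,90,50),(75,255,255))):
        for s in(p,q):
            P=cloud(s);m=(cv2.inRange(hsv(s),lo,hi)>0)&(P[...,2]>.03)&(P[...,2]<.23)&(P[...,0]>.3)&(P[...,0]<1)&((P[...,1]<-.1) if nm!="redcap" else (P[...,0]>.72));print(n,nm,m.sum(),np.round(np.median(P[m],0),4))
E
```

```text
time: 33.8
tool_pos: [0.6554, -0.0082, 0.1733]
ee_rot: [3.141, 0.001, -0.314]
wrist_force: [0.7, -0.4, 0.3]
width: 0.0939
time: 34.8
tool_pos: [0.5422, 0.0288, 0.2834]
ee_rot: [-3.141, -0.002, -0.314]
wrist_force: [0.2, -0.4, -0.5]
width: 0.0942
34.8 [0.5422 0.0288 0.2834] [-3.1413 -0.0022 -0.3141] [-0.0513  0.068   1.2383 -0.0003  1.8331  1.8336]
scene cup [ 0.6565 -0.0106] 0.030121688128546657 547 [0.0259 0.1374]
   yellow 143 [ 0.6846 -0.0202  0.0856] ang -18.9
   blue 18 [0.6494 0.0178 0.1297] ang 104.0
  brush [ 0.5213 -0.3022] 0.20974904189477403
side cup [ 0.6528 -0.0067] 0.029799826190510092 792 [0.0262 0.1382]
   yellow 35 [ 0.6792 -0.0168  0.1271] ang -20.9
   blue 160 [0.6483 0.0227 0.0816] ang 98.6
  brush [ 0.5098 -0.2925] 0.20728942232036673
wrist cup [ 0.6535 -0.0087] 0.028979332206773185 1257 [0.1212 0.1387]
   yellow 17 [ 0.6794 -0.0234  0.137 ] ang -29.5
   blue 172 [0.6491 0.0184 0.1372] ang 99.1
scene redcap 109 [0.774  0.1411 0.1068]
scene redcap 110 [0.7744 0.1416 0.1074]
scene mugblue 491 [ 0.7699 -0.2478  0.0619]
scene mugblue 490 [ 0.7692 -0.2479  0.0625]
scene green 140 [ 0.5253 -0.2965  0.1518]
scene green 135 [ 0.5259 -0.2985  0.1521]
side redcap 193 [0.7593 0.1532 0.1096]
side redcap 191 [0.7599 0.1541 0.1094]
side mugblue 417 [ 0.5448 -1.2367  0.1962]
side mugblue 839 [ 0.4827 -1.2479  0.1975]
side green 189 [ 0.5129 -0.286   0.1524]
side green 177 [ 0.5116 -0.288   0.1532]
```

View pics/c8.png

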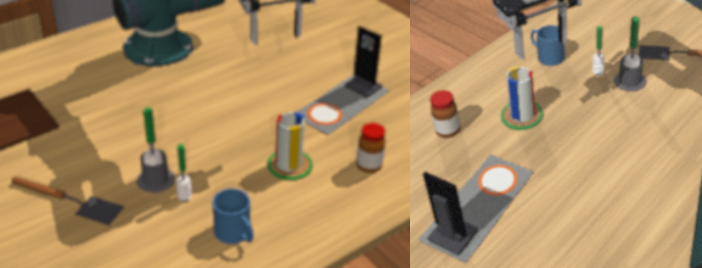

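The picture shows the tumbler upright in the middle of the coaster and the large brush standing in its holder. Nothing else has moved.

```bash
python3 -c "
from bench import ticket
print(ticket.close_job())"
```

```text
the job is handed in; nothing more can be done
None
```

The job is done and handed in at about 35 s of the 72 s allowed.

- **Scrubbing:** The large brush went to the tumbler's floor twice, each time confirmed by about 6 N of contact, with a 100 mm draw up in between. It then went back into its holder; its top stands about where it did at the start (0.207–0.210 m).
- **Showing the stripes:** The tumbler was held over the mat with its middle at about 0.15 m. Each stripe was held still for at least 1.1 s, red then yellow then blue.
- **Stripe angles:** The lens direction is about 101.5°. Yellow read about 100° and blue about 101°. Red was partly hidden by a finger and read 94° in the side view. I took red's angle from the grip yaw instead, which puts it near 102°.
- **Placing:** The tumbler stands upright on the coaster, within about 3 mm of its middle.
- **Bystanders:** The jar did not move by measurement in either view, nor the mug in the scene view. The side view's mug reading was a bad mask that picked up background. The spatula I checked only by eye. The phone and board look undisturbed.
- **Camera disagreement:** The scene and side cameras differed by about 4–6 mm in absolute position, so I averaged them or compared positions within one view.

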